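Make up two auction lots

TASK

Make up two auction lots from the stock on the table, one thing upright in each compartment: in the long three-compartment tray the candlestick goes in the middle with the tall beaker and the pepper mill at its two ends (either way round), and the short two-compartment tray gets the carriage clock and the squat beaker (either way round). Set each thing down on the tray's floor without dropping it or knocking anything over, and leave the pewter mug, the wooden disc and the hand bell where they are.

Things in the scene. Friction and masses are not known exactly. Their poses are not given: they have to be found in the camera images.
- tall_beaker: Tall, slim plain silver-coloured metal beaker without a handle, standing mouth up: straight cylinder 52 mm across, 98 mm high, wall 4 mm, about 0.22 kg. Loose. Origin: centre of the underside; z up.
- squat_beaker: Squat, wide plain silver-coloured metal beaker without a handle, standing mouth up: straight cylinder 66 mm across, 60 mm high, wall 4 mm, about 0.2 kg. Loose. Origin: centre of the underside; z up.
- candlestick: Silver-coloured metal candlestick, 100 mm high, standing: round foot 64 mm across and 8 mm thick, thin stem (14 mm at its narrowest, 50 mm up), and a cylindrical candle socket 28 mm across from 62 to 100 mm above the underside, the place to grip; about 0.3 kg. Loose. Origin: centre of the underside; z up.
- clock: Brass carriage clock: upright box 44 mm deep (its x) by 62 mm wide (its y) by 84 mm high, with a wire handle on top (36 mm along y, 5 mm thick, up to 103 mm high); the white dial is on its -x face. About 0.45 kg. It stands upright; grip the body across its 44 mm. Loose. Origin: centre of the underside; z up.
- pepper_mill: Turned dark wood pepper mill, 95 mm high, standing: foot 46 mm across, waist 32 mm, and a cylindrical head 42 mm across from 55 to 88 mm above the underside, rounded off above; about 0.15 kg. Loose. Origin: centre of the underside; z up.
- long_tray: Long lot tray with three compartments in a row: cardboard, green outside, open on top, fixed to the table. 96 mm (its x) by 278 mm (its y), walls and dividers 35 mm high and 5 mm thick, floor 5 mm thick. Compartments 86 by 86 mm inside, their centres at y = -91, 0 and +91 mm, x = 0. Origin: centre of the underside; y runs along its length.
- short_tray: Short lot tray with two compartments in a row: cardboard, green outside, open on top, fixed to the table. 96 mm (its x) by 187 mm (its y), walls and divider 35 mm high and 5 mm thick, floor 5 mm thick. Compartments 86 by 86 mm inside, their centres at y = -45.5 and +45.5 mm, x = 0. Origin: centre of the underside; y runs along its length.
- mug: Dark pewter mug with a side handle, standing among the stock; not part of either lot, to be left alone. 68 mm across, 80 mm high, the handle reaches 60 mm from the axis towards its -x. Loose. Origin: centre of the underside; z up.
- roundel: Dark wood disc with three dark round marks, lying flat to the left of the stock, to be left alone. 84 mm across, 22 mm thick. Loose. Origin: centre of the underside; z up.
- bell: Small brass hand bell with an upright dark wood handle, standing to the right of the stock, to be left alone. 60 mm across the mouth, 87 mm high. Loose. Origin: centre of the underside; z up.
There are look-alikes about, which are no part of the job. Leave any red look-alike of the pepper_mill alone.

How it is judged (in metres and radians):
At the end, for the whole second after the job is handed in: Candlestick in the middle of the long tray, tall beaker and pepper mill in its ends; clock and squat beaker in the short tray. Each within 24 mm of its compartment's centre along both tray axes, underside below 12 mm over the tray's, upright within 0.12 rad, released, under 0.02 m/s (x of candlestick in the frame of long_tray between -0.024 and 0.024 m and y of candlestick in the frame of long_tray between -0.024 and 0.024 m and z of candlestick in the frame of long_tray between 0 and 0.012 m and angle between candlestick's own z axis and vertical below 0.12 rad and (((x of tall_beaker in the frame of long_tray between -0.024 and 0.024 m and y of tall_beaker in the frame of long_tray between 0.067 and 0.115 m and z of tall_beaker in the frame of long_tray between 0 and 0.012 m and angle between tall_beaker's own z axis and vertical below 0.12 rad) and (x of pepper_mill in the frame of long_tray between -0.024 and 0.024 m and y of pepper_mill in the frame of long_tray between -0.115 and -0.067 m and z of pepper_mill in the frame of long_tray between 0 and 0.012 m and angle between pepper_mill's own z axis and vertical below 0.12 rad)) or ((x of tall_beaker in the frame of long_tray between -0.024 and 0.024 m and y of tall_beaker in the frame of long_tray between -0.115 and -0.067 m and z of tall_beaker in the frame of long_tray between 0 and 0.012 m and angle between tall_beaker's own z axis and vertical below 0.12 rad) and (x of pepper_mill in the frame of long_tray between -0.024 and 0.024 m and y of pepper_mill in the frame of long_tray between 0.067 and 0.115 m and z of pepper_mill in the frame of long_tray between 0 and 0.012 m and angle between pepper_mill's own z axis and vertical below 0.12 rad))) and (((x of clock in the frame of short_tray between -0.024 and 0.024 m and y of clock in the frame of short_tray between 0.0215 and 0.0695 m and z of clock in the frame of short_tray between 0 and 0.012 m and angle between clock's own z axis and vertical below 0.12 rad) and (x of squat_beaker in the frame of short_tray between -0.024 and 0.024 m and y of squat_beaker in the frame of short_tray between -0.0695 and -0.0215 m and z of squat_beaker in the frame of short_tray between 0 and 0.012 m and angle between squat_beaker's own z axis and vertical below 0.12 rad)) or ((x of clock in the frame of short_tray between -0.024 and 0.024 m and y of clock in the frame of short_tray between -0.0695 and -0.0215 m and z of clock in the frame of short_tray between 0 and 0.012 m and angle between clock's own z axis and vertical below 0.12 rad) and (x of squat_beaker in the frame of short_tray between -0.024 and 0.024 m and y of squat_beaker in the frame of short_tray between 0.0215 and 0.0695 m and z of squat_beaker in the frame of short_tray between 0 and 0.012 m and angle between squat_beaker's own z axis and vertical below 0.12 rad))) and linear speed of each of tall_beaker, squat_beaker, candlestick, clock, pepper_mill below 0.02 m/s); the robot touches nothing.
It fails at once if the pewter mug was disturbed (moved over 20 mm or tipped) (distance of mug from where it was at the start of the episode above 0.02 m or angle between mug's own z axis and vertical above 0.3 rad).
It fails at once if the wooden disc was disturbed (moved over 20 mm or tipped) (distance of roundel from where it was at the start of the episode above 0.02 m or angle between roundel's own z axis and vertical above 0.3 rad).
It fails at once if the hand bell was disturbed (moved over 20 mm or tipped) (distance of bell from where it was at the start of the episode above 0.02 m or angle between bell's own z axis and vertical above 0.3 rad).
It fails at once if a thing of the stock was dropped or knocked over (over 0.6 m/s while the fingers do not hold it) ((contact force between tall_beaker and the fingers below 0.2 N and linear speed of tall_beaker above 0.6 m/s) or (contact force between squat_beaker and the fingers below 0.2 N and linear speed of squat_beaker above 0.6 m/s) or (contact force between candlestick and the fingers below 0.2 N and linear speed of candlestick above 0.6 m/s) or (contact force between clock and the fingers below 0.2 N and linear speed of clock above 0.6 m/s) or (contact force between pepper_mill and the fingers below 0.2 N and linear speed of pepper_mill above 0.6 m/s)).
It also fails if it takes over 131 s, if anything falls off the work surface, if the arm or the gripper's body presses on something with over 40 N, if the wrist force passes 120 N, or if a joint passes its speed limit or range.

ROBOT

A 6-joint arm with a two-finger parallel gripper is mounted at the origin on the work surface. World frame = base frame: x ahead of the robot, y to its left, z up, the work surface at z = 0. Lengths are in mm, angles in rad, forces in N, time in s.
With the tool pointing down it reaches from about 275 to 750 mm from the base axis. Payload 10.2 kg.
Tool frame: the origin (TCP) lies midway between the tips of the shut fingers; the grasp point (between the pads) lies 19 mm behind it; z points along the fingers, y is the line along which they close (so a half turn about z gives the same grasp; the last joint's range is limited). The gripper opens to 85 mm and grips with 20 to 120 N. Pads are 22 mm wide; open, the fingers measure 114 mm over their backs; the gripper's body (76 mm by 85 mm) begins 54 mm behind the grasp point. The pads swing forward as they close: fully open they stand 13 mm farther back than shut.
Start: joints at [0.89, 0.313, 1.498, -0, 1.331, -0.223], TCP at [232.05, 470.939, 231.294] pointing down, gripper open.
Joint ranges: [-2.94, 2.94], [-0.97, 2.17], [0.19, 2.56], [-1.23, 4.37], [0.02, 3.11], [-2.88, 2.88]. Speed limits (rad/s): [2.39, 2.39, 3.01, 3.14, 3.14, 3.14].

INTERFACE

Orientations are given as a unit quaternion [w, x, y, z].
In Python, from rig import ctrl gives the robot as it stands.
- The arm moves only by the tool send_rows, never from a script. Its argument "targets" is a list of rows, each a list of 7 numbers: the closure, from -1 (fully open) to 1 (shut), so that 0 is half open, then the shift along the tool's x, y, z in m, then the turn, a rotation vector about the tool's x, y, z in rad. In form: [[claw, dx, dy, dz, ax, ay, az], ...]. A call has exactly 10 rows; each row shifts and turns the commanded pose from where the row before left it, along the tool's axes as they then stand; what a row does not reach is not made up. A row lasts 1/8 s, in which the tool goes at most 62.5 mm and 10.7 degrees, less where a joint would pass 70% of its speed; a pose out of reach is approached as far as the arm can. A call with a gripper value outside its range is refused whole. The fingers move at their own pace and stop on an object; "squeeze" is the grip in N (left out, the last holds). Time passes only in rows, so rows that do not move let the fingers close, or fill a call up. It gives the time, the measured TCP pose, the force, the opening and the grip force at its end, in the units of the state.
- ctrl.sense(): the state, without advancing time (a new reading comes with each control period).
- ctrl.capture(name): name is "scene" or "top"; returns a dict with "img" (480x640x3 uint8, red, green, blue), "camera_matrix" (3x3 intrinsics, pixels), "R" (3x3) and "t" (3): a world point X has camera coordinates R X + t. Camera axes: x right, y down, z forward; pixel columns grow to the right and rows downward; lengths in mm; the calibration is good to about 2 mm. A picture is of the moment at which its call begins. There is no depth.
- ctrl.finish_job(): hands the job in; it is judged then, once.
Trained networks look in a picture, given as the dict that the camera call returned (one of the last four; its "shot" number tells which), for a name from the list of things; names that differ only in an ending like _2 or _b are one class to them, and where a whole thing is asked for, a point or a joint stands for the part that bears it (a point fixed in the world has none). Each returns a list of dicts, best first, with "score" (0 to 1); they miss things now and then, are a little off and sometimes report something else, mostly with a low value. They report only what shows in the picture. A call takes as long as a camera call. They do not tell look-alikes from the thing itself.
- ctrl.boxes_of(query, picture): "extent" ([left, top, width, height] in pixels, round what is visible of it).
- ctrl.landmark_of(query, picture): "point" ([column, row] in pixels: a listed point, or the origin of a listed thing).
The state is a dict: "time_s": time; "joints": joint angles; "dq": joint speeds; "tau": joint torques, N m; "eef_pos": TCP position; "ee_rot": TCP orientation; "force": force on the tool from outside, world axes, zero at the start; "wrist_torque": the same for the moment, N m; "grip_width": opening from 0.0 (shut) to 1.0 (fully open); "grip_force": force on a finger pad.
Only numpy, scipy, OpenCV 4.12 (cv2) and the standard library are available. Lean on these libraries where they do the work, as an engineer would, in place of code of your own. Each camera call takes 0.05 s, during which the arm holds its last target. There are 200 camera calls.

## Working session

There is one attempt and no reset: what is moved stays moved. The work goes in short steps, Python scripts to look and compute and a tool call to move; the robot and the scene stay as the last step left them, time stands still between calls to the robot, and variables do not carry over. Pictures are saved under pics/ and viewed, at most 14 in all, crops included, and the job is handed in when it is done.

Besides the shell and the picture viewer there is one more tool, called after ">>>" by a JSON object that holds its "api" and its "payload", one argument or row to a line. send_rows: Moves the arm, as the interface text tells. Its arguments: {"type":"object","properties":{"targets":{"type":"array"},"squeeze":{"type":"number"}},"required":["targets"]}

```bash
mkdir -p pics; ls
cat > h.py <<'E'
import numpy as np, cv2
from rig import ctrl
def ray(pic,px,z):
    K=pic["camera_matrix"];R=np.array(pic["R"]);t=np.array(pic["t"])
    d=R.T@np.linalg.solve(np.array(K),[px[0],px[1],1.]);c=-R.T@t
    return (c+d*(z-c[2])/d[2])
def proj(pic,X):
    q=np.array(pic["camera_matrix"])@(np.array(pic["R"])@np.array(X,float)+np.array(pic["t"]));return q[:2]/q[2]
def save(pic,n,crop=None,f=1):
    im=cv2.cvtColor(pic["img"],cv2.COLOR_RGB2BGR)
    if crop: x,y,w,h=crop; im=im[y:y+h,x:x+w]
    cv2.imwrite("pics/"+n,cv2.resize(im,None,fx=f,fy=f,interpolation=cv2.INTER_CUBIC))
E
python3 - <<'E'
from h import *
for n in("scene","top"):
    p=ctrl.capture(n);save(p,n+"0.png");np.savez(n+"0.npz",**{k:p[k] for k in("img","camera_matrix","R","t")})
    print(n,"cam",(-np.array(p["R"]).T@p["t"]).round())
    for q in "tall_beaker squat_beaker candlestick clock pepper_mill long_tray short_tray mug roundel bell".split():
        for d in ctrl.landmark_of(q,p)[:3]: print(q,d["score"],np.round(d["point"]),ray(p,d["point"],0).round()[:2])
        for d in ctrl.boxes_of(q,p)[:3]: print("   box",d["score"],np.round(d["extent"]))
s=ctrl.sense();print(s)
E
```

```text
pics
scene cam [1036. -685. 1213.]
tall_beaker 0.61 [348. 239.] [484.  74.]
   box 0.68 [336. 206.  20.  42.]
squat_beaker 0.6 [242. 337.] [ 473. -297.]
   box 0.66 [219. 308.  36.  44.]
candlestick 0.74 [401. 177.] [465. 337.]
   box 0.6 [433. 147.  33.  29.]
   box 0.58 [390. 147.  26.  44.]
clock 0.74 [275. 306.] [ 477. -191.]
   box 0.74 [258. 274.  32.  44.]
pepper_mill 0.89 [312. 222.] [377.  59.]
pepper_mill 0.75 [239. 334.] [ 462. -296.]
pepper_mill 0.72 [340. 192.] [368. 188.]
   box 0.88 [333. 160.  13.  37.]
   box 0.75 [357. 178.  22.  35.]
   box 0.68 [304. 192.  16.  36.]
long_tray 0.68 [415. 247.] [631. 162.]
long_tray 0.39 [402. 177.] [466. 339.]
short_tray 0.64 [333. 331.] [ 623. -156.]
short_tray 0.6 [240. 331.] [ 458. -291.]
   box 0.59 [220. 309.  35.  41.]
   box 0.58 [290. 286.  84.  83.]
   box 0.35 [356. 179.  21.  30.]
mug 0.74 [315. 274.] [488. -61.]
   box 0.91 [290. 242.  35.  43.]
roundel 0.83 [447. 161.] [530. 473.]
   box 0.81 [435. 148.  31.  27.]
   box 0.38 [364. 198. 102.  95.]
bell 0.95 [192. 420.] [ 528. -502.]
bell 0.68 [363. 204.] [443. 191.]
  
[... 1296 characters left out ...]
  23.  22.]
{'time_s': 2.1, 'joints': array([ 8.89579749e-01,  3.12949443e-01,  1.49770102e+00, -1.96002474e-06,
        1.33100053e+00, -2.23399065e-01]), 'dq': array([-0.00038596,  0.00117913,  0.00056728,  0.00084234,  0.0004128 ,
        0.00057225]), 'tau': array([-6.85847112e-05, -4.12160039e+01, -2.59898168e+01, -1.86636853e-04,
        5.10369337e-04,  3.14947343e-06]), 'eef_pos': array([232.06072911, 470.93505389, 231.26847895]), 'ee_rot': array([-1.18926922e-05,  2.26914654e-01,  9.73914647e-01, -2.66535612e-05]), 'force': array([0.48267729, 0.73694068, 0.2575663 ]), 'wrist_torque': array([ 0.0153673 , -0.01832487, -0.01034753]), 'grip_force': 0.0, 'grip_width': 1.0018516817616312}
```

Run:
```python
from h import *
for n,c in(("scene",(160,130,320,320)),("top",(130,170,380,150))):
    p=dict(np.load(n+"0.npz"));save(p,n+"c.png",c,2 if n=="top" else 1.8)
```

```text
(no output)
```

View pics/scenec.png

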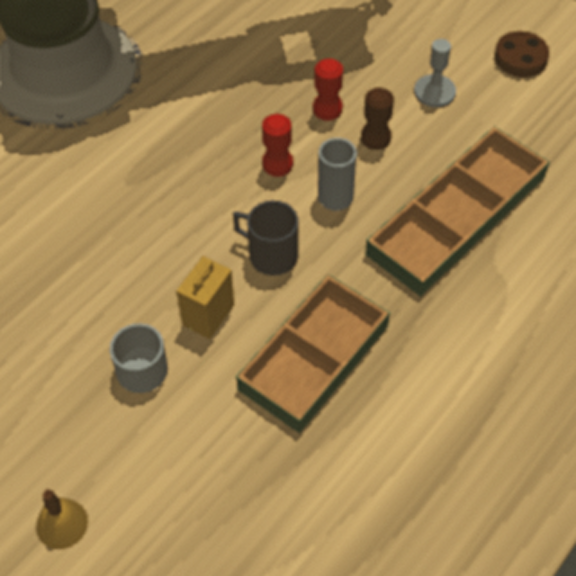

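View pics/topc.png

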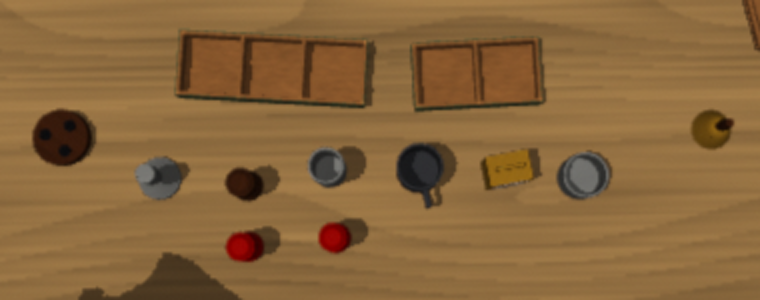

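The scene crop shows, from lower left to upper right: bell (full-frame px 192,420), squat beaker (240,330), brass clock (275,297), mug (315,262), tall beaker (347,228), dark mill (369,196), candlestick (402,172) and roundel (450,160). The trays are to the right.

Possible mix-ups:
- **Pepper mill:** the candidates are dark (369,196), red (314,211) and red (342,180). I choose the dark one at (369,196).
- **Beakers:** tall is (347,228) and squat is (240,330). The mug at (315,262) is darker and has a handle.

Next I refine the poses by edge fitting and check them with an overlay.

```bash
cat > fit.py <<'E'
from h import *
from scipy.optimize import minimize
from scipy.ndimage import map_coordinates
P=[dict(np.load(n+"0.npz")) for n in("scene","top")]
def grads(p):
    im=cv2.GaussianBlur(p["img"],(0,0),1.0).astype(np.float32)
    return np.sqrt(sum(cv2.Sobel(im,cv2.CV_32F,a,1-a)**2 for a in(0,1)).sum(2))
G=[grads(p) for p in P]
a=np.linspace(0,2*np.pi,40,endpoint=False)
def circ(r,z): return np.c_[r*np.cos(a),r*np.sin(a),0*a+z]
def rect(w,d,z,c=0): return np.array([[sx*w/2,c+sy*d/2,z] for sx,sy in((1,1),(1,-1),(-1,-1),(-1,1))])
# each model: list of parts (hulls) in object frame
M={"tall_beaker":[[circ(26,0),circ(26,98)],[circ(26,98)]],
"squat_beaker":[[circ(33,0),circ(33,60)],[circ(33,60)]],
"candlestick":[[circ(32,0),circ(32,8)],[circ(14,62),circ(14,100)]],
"pepper_mill":[[circ(21,55),circ(21,88),circ(14,95)]],
"clock":[[rect(44,62,0),rect(44,62,84)],[rect(44,62,84)]],
"long_tray":[[rect(96,278,35)],[rect(96,278,0),rect(96,278,35)]],
"short_tray":[[rect(96,187,35)],[rect(96,187,0),rect(96,187,35)]],
"mug":[[circ(34,80)]]}
def hulls(n,s,p):
    c,si=np.cos(s[2]),np.sin(s[2]);R=np.array([[c,-si,0],[si,c,0],[0,0,1]])
    for part in M[n]:
        pts=np.array([proj(p,R@x+[s[0],s[1],0]) for x in np.vstack(part)])
        yield cv2.convexHull(pts.astype(np.float32))[:,0]
def score(n,s,ps=(0,1)):
    v=0
    for i in ps:
        for h in hulls(n,s,P[i]):
            q=np.vstack([h,h[:1]]);L=np.r_[0,np.cumsum(np.hypot(*np.diff(q,axis=0).T))]
            t=np.arange(0,L[-1],.5);x,y=np.interp(t,L,q[:,0]),np.interp(t,L,q[:,1])
            v+=map_coordinates(G[i],[y,x],order=1).mean()
    return v
I={"tall_beaker":(481,70,0),"squat_beaker":(473,-300,0),"candlestick":(473,335,0),"pepper_mill":(447,190,0),"clock":(478,-188,.05),"long_tray":(631,161,-.05),"short_tray":(622,-154,.05),"mug":(483,-60,0)}
if __name__=="__main__":
    ov=[cv2.resize(p["img"],None,fx=3,fy=3,interpolation=cv2.INTER_CUBIC) for p in P]
    for n,s0 in I.items():
        yaws=np.arange(-.3,.31,.1) if n in("clock","long_tray","short_tray") else [0]
        best=max(((score(n,(s0[0]+dx,s0[1]+dy,w)),(s0[0]+dx,s0[1]+dy,w)) for dx in range(-15,16,3) for dy in range(-15,16,3) for w in yaws))[1]
        def ref(ps):
            f=lambda u:-score(n,(u[0],u[1],u[2]/100 if len(yaws)>1 else 0),ps)
            b=[best[0],best[1],best[2]*100]
            return minimize(f,b,method="Nelder-Mead",options=dict(initial_simplex=[b]+[[b[j]+(4 if j==k else 0) for j in range(3)] for k in range(3)],maxiter=150)).x.round(1)
        r=ref((0,1));print(n,r,"scene",ref((0,)),"top",ref((1,)))
        for i in(0,1):
            for h in hulls(n,(r[0],r[1],r[2]/100 if len(yaws)>1 else 0),P[i]): cv2.polylines(ov[i],[np.int32(h*3+1)],True,(0,255,255),1)
    cv2.imwrite("pics/ov0.png",cv2.cvtColor(ov[0][400:1100,600:1400],cv2.COLOR_RGB2BGR)[:600]);cv2.imwrite("pics/ov1.png",cv2.resize(cv2.cvtColor(ov[1][530:850,560:1360],cv2.COLOR_RGB2BGR),None,fx=1,fy=1))
E
python3 fit.py
```

```text
tall_beaker [481.4  70.7  -0. ] scene [483.1  69.    1.2] top [476.7  71.3   0.8]
squat_beaker [ 465.  -300.7    1.7] scene [ 465.8 -301.8    1.1] top [ 4.632e+02 -2.974e+02 -2.000e-01]
candlestick [474.  325.    1.7] scene [474.8 323.7   0.6] top [473.2 326.4   2.5]
pepper_mill [ 4.597e+02  1.940e+02 -2.000e-01] scene [461.1 193.2   0. ] top [457.9 193.4   0.7]
clock [ 473.8 -186.4   19.2] scene [ 474.5 -188.    20.7] top [ 474.  -185.    17.5]
long_tray [634.  152.6  -7. ] scene [635.7 152.4  -7.4] top [628.6 156.7  -7.3]
short_tray [ 620.8 -151.4    3.6] scene [ 622.3 -150.4    3.6] top [ 616.1 -152.5    3.3]
mug [478.6 -61.2   0.9] scene [ 4.798e+02 -6.220e+01 -2.000e-01] top [474.9 -58.    0.7]
```

View pics/ov0.png

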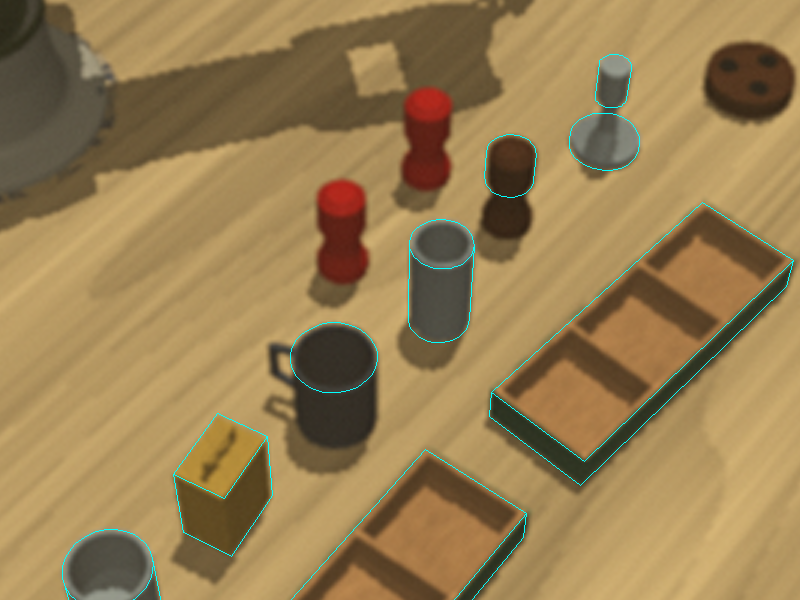

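View pics/ov1.png

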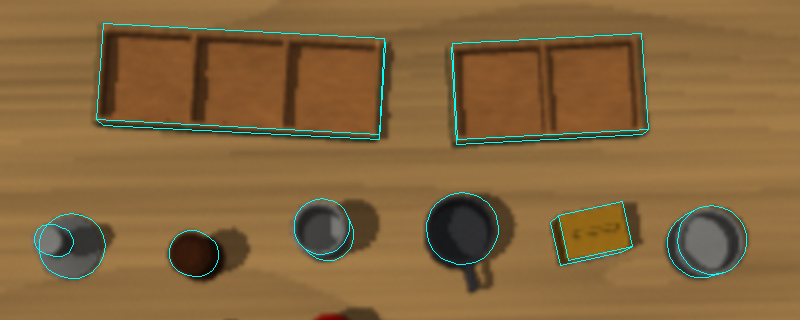

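The overlays sit tightly on every item, and the one I chose is the dark mill, not either red one. Now turning the tool so it closes along world x, then heading for the candlestick.

>>> {"api": "send_rows", "payload": {
  "targets": [
    [-1,0,0,0,0,0,0.1855],
    [-1,0,0,0,0,0,0.1855],
    [-1,0,0,0,0,0,0.1855],
    [-1,0,0,0,0,0,0.1855],
    [-1,0,0,0,0,0,0.1855],
    [-1,0,0,0,0,0,0.1855],
    [-0.5,-0.036,0.045,0,0,0,0],
    [-0.5,-0.036,0.045,0,0,0,0],
    [-0.5,-0.036,0.045,0,0,0,0],
    [-0.5,0,0,0,0,0,0]
  ],
  "squeeze": 30
}}

```text
time_s: 3.35
eef_pos: [369.5, 360.8, 231.2]
ee_rot: [0.0, 0.709, 0.705, -0.0]
force: [-0.5, 0.3, 0.4]
grip_width: 0.747
grip_force: 0.0
```

>>> {"api": "send_rows", "payload": {
  "targets": [
    [-0.5,-0.018,0.052,0,0,0,0],
    [-0.5,-0.018,0.0525,0,0,0,0],
    [-0.5,0,0,0.04,0,0,0],
    [-0.5,0,0,0.04,0,0,0],
    [-0.5,0,0,0.04,0,0,0],
    [-0.5,0,0,0.03,0,0,0],
    [-0.5,0,0,0.023,0,0,0],
    [-0.5,0,0,0,0,0,0],
    [0.6,0,0,0,0,0,0],
    [1,0,0,0,0,0,0]
  ]
}}

```text
time_s: 4.6
eef_pos: [472.0, 327.4, 59.5]
ee_rot: [0.0, 0.707, 0.707, 0.001]
force: [0.2, 0.5, -0.2]
grip_width: 0.335
grip_force: 0.3
```

>>> {"api": "send_rows", "payload": {
  "targets": [
    [1,0,0,0,0,0,0],
    [1,0,0,0,0,0,0],
    [1,0,0,0,0,0,0],
    [1,0,0,0,0,0,0],
    [1,0,0,-0.015,0,0,0],
    [1,0,0,-0.03,0,0,0],
    [1,0,0,-0.03,0,0,0],
    [1,0,0,0,0,0,0],
    [1,0,0,0,0,0,0],
    [1,0,0,0,0,0,0]
  ]
}}

```text
time_s: 5.85
eef_pos: [471.0, 326.7, 132.0]
ee_rot: [-0.0, 0.707, 0.707, -0.001]
force: [-0.2, 0.3, -2.8]
grip_width: 0.32
grip_force: 30.1
```

>>> {"api": "send_rows", "payload": {
  "targets": [
    [1,-0.01,0.01,0,0,0,0],
    [1,-0.022,0.021,0,0,0,0],
    [1,-0.025,0.024,0,0,0,0],
    [1,-0.025,0.024,0,0,0,0],
    [1,-0.025,0.024,0,0,0,0],
    [1,-0.025,0.024,0,0,0,0],
    [1,-0.02,0.018,0,0,0,0],
    [1,-0.012,0.01,0,0,0,0],
    [1,-0.008,0.007,0,0,0,0],
    [1,0,0,0,0,0,0]
  ]
}}

```text
time_s: 7.1
eef_pos: [633.6, 154.8, 133.1]
ee_rot: [-0.0, 0.707, 0.707, -0.0]
force: [0.4, 0.6, -2.7]
grip_width: 0.316
grip_force: 30.2
```

>>> {"api": "send_rows", "payload": {
  "targets": [
    [1,0,0,0,0,0,0],
    [1,0,0,0.012,0,0,0],
    [1,0,0,0.016,0,0,0],
    [1,0,0,0.016,0,0,0],
    [1,0,0,0.01,0,0,0],
    [1,0,0,0.006,0,0,0],
    [1,0,0,0.003,0,0,0],
    [1,0,0,0,0,0,0],
    [1,0,0,0,0,0,0],
    [1,0,0,0,0,0,0]
  ]
}}

```text
time_s: 8.35
eef_pos: [633.7, 155.0, 70.6]
ee_rot: [0.0, 0.707, 0.707, 0.0]
force: [-0.0, 0.3, -2.8]
grip_width: 0.316
grip_force: 30.1
```

Run:
```python
from h import *
p=ctrl.capture("scene");save(p,"a.png",(330,130,160,160),3.5);s=ctrl.sense();print(s["eef_pos"],s["force"])
```

```text
[633.65123593 154.94912861  70.5608512 ] [ 0.34697717  0.0977174  -2.82464678]
```

View pics/a.png

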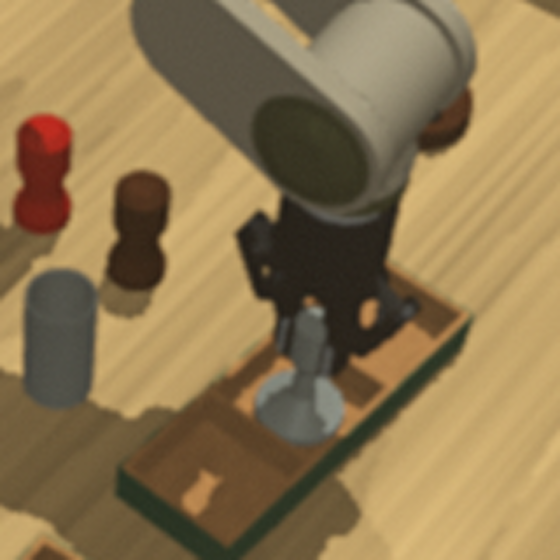

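The candlestick is upright in the gripper over the middle compartment (crop px 300,400), about 6 mm above the floor. I'll lower it until it touches.

>>> {"api": "send_rows", "payload": {
  "targets": [
    [1,0,0,0.002,0,0,0],
    [1,0,0,0.002,0,0,0],
    [1,0,0,0.001,0,0,0],
    [1,0,0,0.0005,0,0,0],
    [1,0,0,0.0005,0,0,0],
    [1,0,0,0,0,0,0],
    [1,0,0,0,0,0,0],
    [1,0,0,0,0,0,0],
    [1,0,0,0,0,0,0],
    [1,0,0,0,0,0,0]
  ]
}}

```text
time_s: 9.65
eef_pos: [633.6, 154.9, 64.6]
ee_rot: [0.0, 0.707, 0.707, 0.0]
force: [-3.8, -0.8, 4.7]
grip_width: 0.322
grip_force: 30.8
```

>>> {"api": "send_rows", "payload": {
  "targets": [
    [0.2,0,0,0,0,0,0],
    [-0.5,0,0,0,0,0,0],
    [-0.5,0,0,0,0,0,0],
    [-0.5,0,0,0,0,0,0],
    [-0.5,0,0,-0.02,0,0,0],
    [-0.5,0,0,-0.04,0,0,0],
    [-0.5,0,0,-0.04,0,0,0],
    [-0.5,0,0,0,0,0,0],
    [-0.5,0.01,-0.044,0,0,0,0],
    [-0.5,0.01,-0.044,0,0,0,0]
  ]
}}

```text
time_s: 10.9
eef_pos: [543.9, 175.0, 162.9]
ee_rot: [-0.001, 0.707, 0.707, -0.001]
force: [0.7, -0.4, -0.4]
grip_width: 0.748
grip_force: 0.0
```

>>> {"api": "send_rows", "payload": {
  "targets": [
    [-0.5,0.01,-0.043,0,0,0,0],
    [-0.5,0.009,-0.0425,0,0,0,0],
    [-0.5,0,0,0,0,0,0],
    [-0.5,0,0,0,0,0,0],
    [-0.5,0,0,0.04,0,0,0],
    [-0.5,0,0,0.04,0,0,0],
    [-0.5,0,0,0.025,0,0,0],
    [-0.5,0,0,0.012,0,0,0],
    [-0.5,0,0,0,0,0,0],
    [-0.5,0,0,0,0,0,0]
  ]
}}

```text
time_s: 12.15
eef_pos: [460.8, 194.0, 48.1]
ee_rot: [0.0, 0.707, 0.707, 0.001]
force: [-0.2, -0.2, 0.6]
grip_width: 0.751
grip_force: 0.0
```

>>> {"api": "send_rows", "payload": {
  "targets": [
    [0.4,0,0,0,0,0,0],
    [1,0,0,0,0,0,0],
    [1,0,0,0,0,0,0],
    [1,0,0,0,0,0,0],
    [1,0,0,0,0,0,0],
    [1,0,0,-0.015,0,0,0],
    [1,0,0,-0.03,0,0,0],
    [1,0,0,-0.025,0,0,0],
    [1,0,0,0,0,0,0],
    [1,0,0,0,0,0,0]
  ]
}}

```text
time_s: 13.4
eef_pos: [459.6, 193.8, 116.6]
ee_rot: [-0.0, 0.707, 0.707, -0.0]
force: [0.1, -0.0, -2.0]
grip_width: 0.486
grip_force: 31.2
```

>>> {"api": "send_rows", "payload": {
  "targets": [
    [1,0.003,0.01,0,0,0,0],
    [1,0.006,0.02,0,0,0,0],
    [1,0.008,0.028,0,0,0,0],
    [1,0.008,0.028,0,0,0,0],
    [1,0.008,0.028,0,0,0,0],
    [1,0.008,0.028,0,0,0,0],
    [1,0.005,0.02,0,0,0,0],
    [1,0.003,0.01,0,0,0,0],
    [1,0.002,0.007,0,0,0,0],
    [1,0,0,0,0,0,0]
  ]
}}

```text
time_s: 14.65
eef_pos: [639.2, 245.0, 116.5]
ee_rot: [-0.0, 0.707, 0.707, -0.0]
force: [0.3, 0.0, -2.3]
grip_width: 0.486
grip_force: 31.2
```

>>> {"api": "send_rows", "payload": {
  "targets": [
    [1,0,0,0.01,0,0,0],
    [1,0,0,0.016,0,0,0],
    [1,0,0,0.016,0,0,0],
    [1,0,0,0.01,0,0,0],
    [1,0,0,0.005,0,0,0],
    [1,0,0,0.003,0,0,0],
    [1,0,0,0.002,0,0,0],
    [1,0,0,0.001,0,0,0],
    [1,0,0,0,0,0,0],
    [1,0,0,0,0,0,0]
  ]
}}

```text
time_s: 15.9
eef_pos: [639.1, 245.0, 54.5]
ee_rot: [0.0, 0.707, 0.707, 0.0]
force: [0.2, -0.2, -0.7]
grip_width: 0.484
grip_force: 31.2
```

>>> {"api": "send_rows", "payload": {
  "targets": [
    [1,0,0,0.001,0,0,0],
    [1,0,0,0,0,0,0],
    [0.0,0,0,0,0,0,0],
    [-0.5,0,0,0,0,0,0],
    [-0.5,0,0,0,0,0,0],
    [-0.5,0,0,0,0,0,0],
    [-0.5,0,0,-0.02,0,0,0],
    [-0.5,0,0,-0.04,0,0,0],
    [-0.5,0,0,-0.05,0,0,0],
    [-0.5,0,0,0,0,0,0]
  ]
}}

```text
time_s: 17.15
eef_pos: [640.8, 245.4, 169.7]
ee_rot: [0.003, 0.707, 0.707, 0.004]
force: [0.8, -0.5, 0.4]
grip_width: 0.751
grip_force: 0.0
```

>>> {"api": "send_rows", "payload": {
  "targets": [
    [-0.8,-0.034,-0.0316,0,0,0,0],
    [-0.8,-0.035,-0.0316,0,0,0,0],
    [-0.8,-0.035,-0.0316,0,0,0,0],
    [-0.8,-0.035,-0.0316,0,0,0,0],
    [-0.8,-0.035,-0.0316,0,0,0,0],
    [-0.8,0,0,0,0,0,0],
    [-0.8,0,0,0,0,0,0],
    [-0.8,0,0,0.03,0,0,0],
    [-0.8,0,0,0.03,0,0,0],
    [-0.8,0,0,0,0,0,0]
  ]
}}

```text
time_s: 18.4
eef_pos: [480.5, 71.7, 101.8]
ee_rot: [-0.002, 0.707, 0.707, -0.001]
force: [0.9, -0.8, 0.7]
grip_width: 0.899
grip_force: 0.0
```

>>> {"api": "send_rows", "payload": {
  "targets": [
    [-0.8,0,0,0.02,0,0,0],
    [-0.8,0,0,0.02,0,0,0],
    [-0.8,0,0,0.008,0,0,0],
    [-0.8,0,0,0,0,0,0],
    [0.1,0,0,0,0,0,0],
    [1,0,0,0,0,0,0],
    [1,0,0,0,0,0,0],
    [1,0,0,0,0,0,0],
    [1,0,0,0,0,0,0],
    [1,0,0,0,0,0,0]
  ]
}}

```text
time_s: 19.65
eef_pos: [481.4, 70.9, 56.2]
ee_rot: [0.0, 0.707, 0.707, 0.0]
force: [-2.1, -0.5, 5.0]
grip_width: 0.6
grip_force: 30.5
```

>>> {"api": "send_rows", "payload": {
  "targets": [
    [1,0,0,0,0,0,0],
    [1,0,0,-0.015,0,0,0],
    [1,0,0,-0.03,0,0,0],
    [1,0,0,-0.025,0,0,0],
    [1,0,0,0,0,0,0],
    [1,-0.001,0.01,0,0,0,0],
    [1,-0.001,0.02,0,0,0,0],
    [1,-0.002,0.025,0,0,0,0],
    [1,-0.002,0.025,0,0,0,0],
    [1,-0.002,0.025,0,0,0,0]
  ]
}}

```text
time_s: 20.9
eef_pos: [586.8, 62.8, 123.7]
ee_rot: [-0.001, 0.707, 0.707, -0.001]
force: [0.5, -1.0, -1.9]
grip_width: 0.598
grip_force: 32.2
```

>>> {"api": "send_rows", "payload": {
  "targets": [
    [1,0,0.02,0,0,0,0],
    [1,0,0.013,0,0,0,0],
    [1,0,0.007,0,0,0,0],
    [1,0,0,0.01,0,0,0],
    [1,0,0,0.016,0,0,0],
    [1,0,0,0.016,0,0,0],
    [1,0,0,0.01,0,0,0],
    [1,0,0,0.005,0,0,0],
    [1,0,0,0.003,0,0,0],
    [1,0,0,0,0,0,0]
  ]
}}

```text
time_s: 22.15
eef_pos: [626.2, 62.9, 65.5]
ee_rot: [0.0, 0.707, 0.707, 0.0]
force: [-0.1, -0.5, -2.0]
grip_width: 0.594
grip_force: 32.2
```

>>> {"api": "send_rows", "payload": {
  "targets": [
    [1,0,0,0.001,0,0,0],
    [1,0,0,0.001,0,0,0],
    [1,0,0,0.001,0,0,0],
    [1,0,0,0,0,0,0],
    [1,0,0,0,0,0,0],
    [1,0,0,0,0,0,0],
    [1,0,0,0,0,0,0],
    [1,0,0,0,0,0,0],
    [1,0,0,0,0,0,0],
    [1,0,0,0,0,0,0]
  ]
}}

```text
time_s: 23.4
eef_pos: [626.0, 62.9, 62.3]
ee_rot: [-0.0, 0.707, 0.707, -0.0]
force: [-0.1, -0.3, -2.0]
grip_width: 0.595
grip_force: 32.2
```

>>> {"api": "send_rows", "payload": {
  "targets": [
    [1,0,0,0.0005,0,0,0],
    [1,0,0,0.0005,0,0,0],
    [1,0,0,0.0005,0,0,0],
    [1,0,0,0,0,0,0],
    [1,0,0,0,0,0,0],
    [1,0,0,0,0,0,0],
    [1,0,0,0,0,0,0],
    [1,0,0,0,0,0,0],
    [1,0,0,0,0,0,0],
    [1,0,0,0,0,0,0]
  ]
}}

```text
time_s: 24.65
eef_pos: [626.1, 63.0, 61.3]
ee_rot: [0.0, 0.707, 0.707, 0.0]
force: [-2.9, -0.5, 5.7]
grip_width: 0.597
grip_force: 32.7
```

>>> {"api": "send_rows", "payload": {
  "targets": [
    [0.0,0,0,0,0,0,0],
    [-0.8,0,0,0,0,0,0],
    [-0.8,0,0,0,0,0,0],
    [-0.8,0,0,0,0,0,0],
    [-0.8,0,0,-0.02,0,0,0],
    [-0.8,0,0,-0.045,0,0,0],
    [-0.8,0,0,-0.05,0,0,0],
    [-1,0,0,0,0,0,0],
    [-1,-0.045,-0.02,0,0,0,0],
    [-1,-0.045,-0.02,0,0,0,0]
  ]
}}

```text
time_s: 25.9
eef_pos: [585.1, -27.8, 174.6]
ee_rot: [-0.001, 0.707, 0.707, -0.0]
force: [0.9, -0.8, -0.3]
grip_width: 1.003
grip_force: 0.0
```

>>> {"api": "send_rows", "payload": {
  "targets": [
    [-1,-0.046,-0.02,0,0,0,0],
    [-1,-0.046,-0.02,0,0,0,0],
    [-1,-0.046,-0.02,0,0,0,0],
    [-1,-0.046,-0.02,0,0,0,0],
    [-1,-0.045,-0.02,0,0,0,0],
    [-1,-0.045,-0.021,0,0,0,0],
    [-1,0,0,0,0,0,0],
    [-1,0,0,0.04,0,0,0],
    [-1,0,0,0.03,0,0,0],
    [-1,0,0,0,0,0,0]
  ]
}}

```text
time_s: 27.15
eef_pos: [464.4, -299.5, 103.6]
ee_rot: [-0.003, 0.707, 0.707, 0.0]
force: [-0.5, -0.9, 1.1]
grip_width: 1.0
grip_force: 0.0
```

Run:
```python
from h import *
p=ctrl.capture("scene");save(p,"b.png",(190,130,300,240),2.5);print(ctrl.sense()["eef_pos"])
```

```text
[ 465.10497885 -300.31320689  105.4257629 ]
```

View pics/b.png

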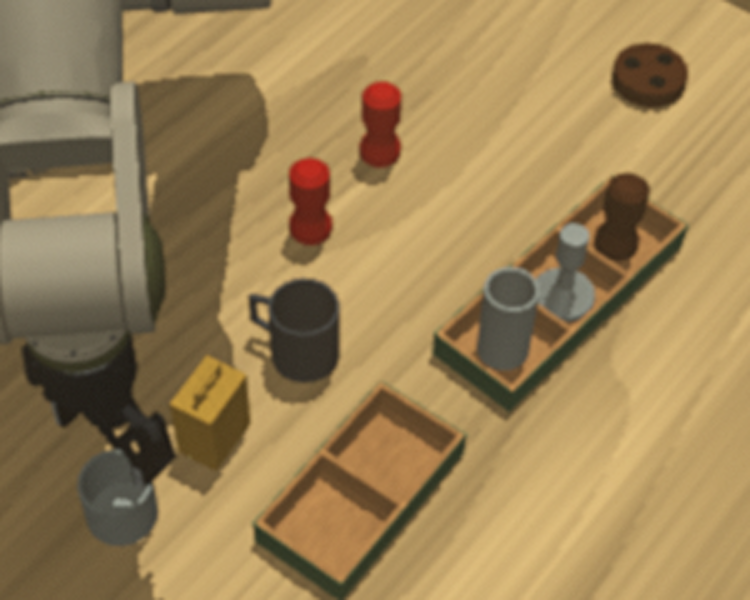

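The long tray is done: tall beaker (crop 508,320), candlestick (568,270) and dark mill (622,215) are all upright in their compartments. The gripper is above the squat beaker (crop 118,500).

>>> {"api": "send_rows", "payload": {
  "targets": [
    [-1,0,0,0.012,0,0,0],
    [-1,0,0,0.012,0,0,0],
    [-1,0,0,0.012,0,0,0],
    [-1,0,0,0.01,0,0,0],
    [-1,0,0,0.01,0,0,0],
    [-1,0,0,0.01,0,0,0],
    [-1,0,0,0.009,0,0,0],
    [-1,0,0,0,0,0,0],
    [-1,0,0,0,0,0,0],
    [-1,0,0,0,0,0,0]
  ]
}}

```text
time_s: 28.45
eef_pos: [465.2, -301.2, 31.2]
ee_rot: [0.0, 0.707, 0.707, 0.0]
force: [-0.3, -0.8, -0.2]
grip_width: 0.998
grip_force: 0.0
```

>>> {"api": "send_rows", "payload": {
  "targets": [
    [-0.6,0,0,0,0,0,0],
    [-0.2,0,0,0,0,0,0],
    [0.5,0,0,0,0,0,0],
    [1,0,0,0,0,0,0],
    [1,0,0,0,0,0,0],
    [1,0,0,0,0,0,0],
    [1,0,0,0,0,0,0],
    [1,0,0,0,0,0,0],
    [1,0,0,0,0,0,0],
    [1,0,0,0,0,0,0]
  ]
}}

```text
time_s: 29.7
eef_pos: [465.1, -301.2, 31.4]
ee_rot: [0.0, 0.707, 0.707, -0.0]
force: [-2.4, 1.5, 5.9]
grip_width: 0.779
grip_force: 32.9
```

>>> {"api": "send_rows", "payload": {
  "targets": [
    [1,0,0,-0.01,0,0,0],
    [1,0,0,-0.02,0,0,0],
    [1,0,0,-0.025,0,0,0],
    [1,0,0,-0.02,0,0,0],
    [1,0,0,0,0,0,0],
    [1,0,0,0,0,0,0],
    [1,0,0,0,0,0,0],
    [1,0,0,0,0,0,0],
    [1,0,0,0,0,0,0],
    [1,0,0,0,0,0,0]
  ]
}}

```text
time_s: 30.95
eef_pos: [465.0, -301.1, 105.7]
ee_rot: [-0.0, 0.707, 0.707, -0.0]
force: [0.7, -0.1, -1.7]
grip_width: 0.778
grip_force: 34.4
```

>>> {"api": "send_rows", "payload": {
  "targets": [
    [1,0.006,0.009,0,0,0,0],
    [1,0.012,0.018,0,0,0,0],
    [1,0.016,0.024,0,0,0,0],
    [1,0.016,0.024,0,0,0,0],
    [1,0.016,0.024,0,0,0,0],
    [1,0.016,0.024,0,0,0,0],
    [1,0.012,0.018,0,0,0,0],
    [1,0.006,0.009,0,0,0,0],
    [1,0.004,0.0065,0,0,0,0],
    [1,0,0,0,0,0,0]
  ]
}}

```text
time_s: 32.2
eef_pos: [621.6, -197.0, 105.7]
ee_rot: [-0.0, 0.707, 0.707, -0.0]
force: [-0.4, -0.7, -2.9]
grip_width: 0.772
grip_force: 34.4
```

>>> {"api": "send_rows", "payload": {
  "targets": [
    [1,0,0,0.01,0,0,0],
    [1,0,0,0.016,0,0,0],
    [1,0,0,0.016,0,0,0],
    [1,0,0,0.012,0,0,0],
    [1,0,0,0.006,0,0,0],
    [1,0,0,0.004,0,0,0],
    [1,0,0,0.002,0,0,0],
    [1,0,0,0.001,0,0,0],
    [1,0,0,0,0,0,0],
    [1,0,0,0,0,0,0]
  ]
}}

```text
time_s: 33.45
eef_pos: [621.6, -197.1, 39.0]
ee_rot: [0.0, 0.707, 0.707, 0.0]
force: [-0.6, 0.6, -2.1]
grip_width: 0.772
grip_force: 34.4
```

>>> {"api": "send_rows", "payload": {
  "targets": [
    [1,0,0,0.0005,0,0,0],
    [1,0,0,0.0005,0,0,0],
    [1,0,0,0.0005,0,0,0],
    [1,0,0,0,0,0,0],
    [1,0,0,0,0,0,0],
    [1,0,0,0,0,0,0],
    [1,0,0,0,0,0,0],
    [1,0,0,0,0,0,0],
    [1,0,0,0,0,0,0],
    [1,0,0,0,0,0,0]
  ]
}}

```text
time_s: 34.7
eef_pos: [621.5, -197.1, 37.3]
ee_rot: [-0.0, 0.707, 0.707, -0.0]
force: [-0.4, -0.2, -1.4]
grip_width: 0.772
grip_force: 34.4
```

>>> {"api": "send_rows", "payload": {
  "targets": [
    [1,0,0,0.0005,0,0,0],
    [1,0,0,0.0005,0,0,0],
    [1,0,0,0.0005,0,0,0],
    [1,0,0,0,0,0,0],
    [1,0,0,0,0,0,0],
    [1,0,0,0,0,0,0],
    [1,0,0,0,0,0,0],
    [1,0,0,0,0,0,0],
    [1,0,0,0,0,0,0],
    [1,0,0,0,0,0,0]
  ]
}}

```text
time_s: 35.95
eef_pos: [621.6, -197.1, 36.5]
ee_rot: [0.0, 0.707, 0.707, -0.0]
force: [-3.1, 1.6, 5.3]
grip_width: 0.776
grip_force: 35.0
```

>>> {"api": "send_rows", "payload": {
  "targets": [
    [-0.4,0,0,0,0,0,0],
    [-1,0,0,0,0,0,0],
    [-1,0,0,0,0,0,0],
    [-1,0,0,0,0,0,0],
    [-1,0,0,-0.02,0,0,0],
    [-1,0,0,-0.05,0,0,0],
    [-1,0,0,-0.05,0,0,0],
    [-1,0,0,-0.02,0,0,0],
    [-1,0.003,-0.035,0,0,0,0],
    [-1,0.003,-0.038,0,0,0,0]
  ]
}}

```text
time_s: 37.2
eef_pos: [547.9, -191.0, 177.3]
ee_rot: [0.001, 0.707, 0.707, 0.0]
force: [0.3, -0.5, -0.4]
grip_width: 1.002
grip_force: 0.0
```

>>> {"api": "send_rows", "payload": {
  "targets": [
    [-1,0.003,-0.0375,0,0,0,0],
    [-1,0.0015,-0.037,0,0,0,0],
    [-0.6,0,0,0,0,0,-0.095],
    [-0.6,0,0,0,0,0,-0.095],
    [-0.6,0,0,0,0,0,0],
    [-0.6,0,0,0.02,0,0,0],
    [-0.6,0,0,0.03,0,0,0],
    [-0.6,0,0,0,0,0,0],
    [-0.6,0,0,0,0,0,0],
    [-0.6,0,0,0,0,0,0]
  ]
}}

```text
time_s: 38.45
eef_pos: [474.6, -186.9, 127.0]
ee_rot: [0.001, 0.637, 0.771, 0.0]
force: [0.3, -0.3, 0.6]
grip_width: 0.797
grip_force: 0.0
```

Run:
```python
from h import *
p=ctrl.capture("scene");save(p,"c.png",(210,230,200,160),3.5);s=ctrl.sense();print(s["eef_pos"],s["ee_rot"])
```

```text
[ 474.45795348 -186.81743801  126.84749821] [8.98555505e-04 6.36963596e-01 7.70893355e-01 7.47388410e-05]
```

View pics/c.png

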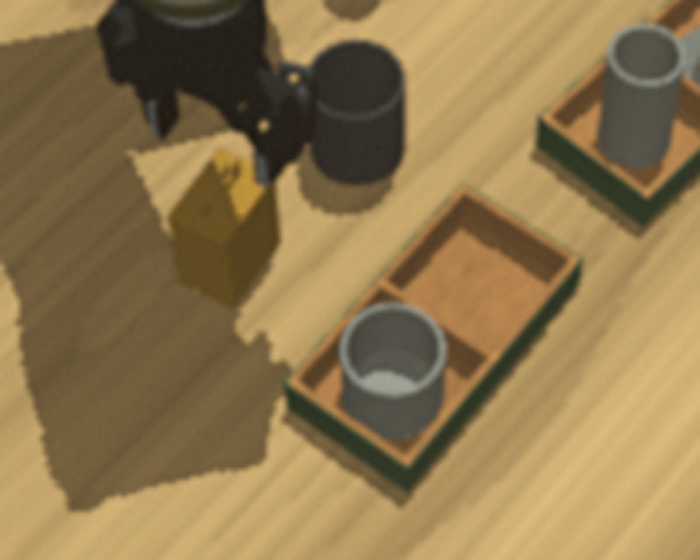

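The squat beaker stands upright in its compartment (crop 393,370). The gripper is centred over the clock (crop 225,230), so I descend and grip.

>>> {"api": "send_rows", "payload": {
  "targets": [
    [-0.6,0,0,0.015,0,0,0],
    [-0.6,0,0,0.015,0,0,0],
    [-0.6,0,0,0.015,0,0,0],
    [-0.6,0,0,0.015,0,0,0],
    [-0.6,0,0,0.012,0,0,0],
    [-0.6,0,0,0.007,0,0,0],
    [-0.6,0,0,0,0,0,0],
    [-0.6,0,0,0,0,0,0],
    [0.0,0,0,0,0,0,0],
    [0.4,0,0,0,0,0,0]
  ],
  "squeeze": 45
}}

```text
time_s: 39.75
eef_pos: [474.1, -186.7, 47.2]
ee_rot: [0.0, 0.637, 0.771, -0.0]
force: [-2.6, 0.3, 4.1]
grip_width: 0.508
grip_force: 47.3
```

>>> {"api": "send_rows", "payload": {
  "targets": [
    [1,0,0,0,0,0,0],
    [1,0,0,0,0,0,0],
    [1,0,0,0,0,0,0],
    [1,0,0,0,0,0,0],
    [1,0,0,-0.01,0,0,0],
    [1,0,0,-0.02,0,0,0],
    [1,0,0,-0.025,0,0,0],
    [1,0,0,-0.015,0,0,0],
    [1,0,0,0,0,0,0],
    [1,0,0,0,0,0,0]
  ]
}}

```text
time_s: 41.0
eef_pos: [473.6, -186.2, 115.9]
ee_rot: [-0.001, 0.637, 0.771, -0.0]
force: [-0.4, 0.6, -6.2]
grip_width: 0.51
grip_force: 47.1
```

>>> {"api": "send_rows", "payload": {
  "targets": [
    [1,0,0,0,0,0,0.077],
    [1,0,0,0,0,0,0.077],
    [1,0.005,0.01,0,0,0,0],
    [1,0.01,0.02,0,0,0,0],
    [1,0.013,0.026,0,0,0,0],
    [1,0.014,0.027,0,0,0,0],
    [1,0.014,0.027,0,0,0,0],
    [1,0.01,0.02,0,0,0,0],
    [1,0.005,0.01,0,0,0,0],
    [1,0.004,0.007,0,0,0,0]
  ]
}}

```text
time_s: 42.25
eef_pos: [618.4, -105.9, 116.2]
ee_rot: [-0.0, 0.694, 0.72, -0.0]
force: [0.1, -0.5, -5.5]
grip_width: 0.512
grip_force: 47.3
```

>>> {"api": "send_rows", "payload": {
  "targets": [
    [1,0,0,0,0,0,0],
    [1,0,0,0.01,0,0,0],
    [1,0,0,0.016,0,0,0],
    [1,0,0,0.016,0,0,0],
    [1,0,0,0.01,0,0,0],
    [1,0,0,0.005,0,0,0],
    [1,0,0,0.003,0,0,0],
    [1,0,0,0.001,0,0,0],
    [1,0,0,0,0,0,0],
    [1,0,0,0,0,0,0]
  ]
}}

```text
time_s: 43.5
eef_pos: [618.4, -106.4, 56.1]
ee_rot: [0.0, 0.694, 0.72, 0.0]
force: [-0.7, -0.4, -4.9]
grip_width: 0.508
grip_force: 47.2
```

>>> {"api": "send_rows", "payload": {
  "targets": [
    [1,0,0,0.0005,0,0,0],
    [1,0,0,0.0005,0,0,0],
    [1,0,0,0.0005,0,0,0],
    [1,0,0,0,0,0,0],
    [1,0,0,0,0,0,0],
    [1,0,0,0,0,0,0],
    [1,0,0,0,0,0,0],
    [1,0,0,0,0,0,0],
    [1,0,0,0,0,0,0],
    [1,0,0,0,0,0,0]
  ]
}}

```text
time_s: 44.75
eef_pos: [618.3, -106.3, 54.3]
ee_rot: [0.0, 0.694, 0.72, 0.0]
force: [-0.6, 0.6, -5.6]
grip_width: 0.511
grip_force: 47.2
```

>>> {"api": "send_rows", "payload": {
  "targets": [
    [1,0,0,0.0005,0,0,0],
    [1,0,0,0.0005,0,0,0],
    [1,0,0,0.0005,0,0,0],
    [1,0,0,0.0005,0,0,0],
    [1,0,0,0,0,0,0],
    [1,0,0,0,0,0,0],
    [1,0,0,0,0,0,0],
    [1,0,0,0,0,0,0],
    [1,0,0,0,0,0,0],
    [1,0,0,0,0,0,0]
  ]
}}

```text
time_s: 46.0
eef_pos: [618.3, -106.3, 52.3]
ee_rot: [0.0, 0.694, 0.72, 0.0]
force: [-0.3, -0.3, -4.4]
grip_width: 0.51
grip_force: 47.3
```

>>> {"api": "send_rows", "payload": {
  "targets": [
    [1,0,0,0.0005,0,0,0],
    [1,0,0,0.0005,0,0,0],
    [1,0,0,0,0,0,0],
    [1,0,0,0,0,0,0],
    [1,0,0,0,0,0,0],
    [1,0,0,0,0,0,0],
    [1,0,0,0,0,0,0],
    [1,0,0,0,0,0,0],
    [1,0,0,0,0,0,0],
    [1,0,0,0,0,0,0]
  ]
}}

```text
time_s: 47.25
eef_pos: [618.3, -106.4, 52.3]
ee_rot: [0.0, 0.694, 0.72, -0.0]
force: [-5.7, 0.5, 5.5]
grip_width: 0.513
grip_force: 48.3
```

Contact with the tray floor. I'll release, rise and back off.

>>> {"api": "send_rows", "payload": {
  "targets": [
    [0.0,0,0,0,0,0,0],
    [-0.6,0,0,0,0,0,0],
    [-0.6,0,0,0,0,0,0],
    [-0.6,0,0,0,0,0,0],
    [-0.6,0,0,-0.02,0,0,0],
    [-0.6,0,0,-0.04,0,0,0],
    [-0.6,0,0,-0.05,0,0,0],
    [-0.6,0,0,-0.04,0,0,0],
    [-0.6,0,-0.05,-0.02,0,0,0],
    [-0.6,0,-0.05,0,0,0,0]
  ]
}}

```text
time_s: 48.5
eef_pos: [517.7, -110.1, 222.7]
ee_rot: [0.002, 0.694, 0.72, 0.001]
force: [1.7, -0.6, 0.7]
grip_width: 0.8
grip_force: 0.0
```

>>> {"api": "send_rows", "payload": {
  "targets": [
    [-0.6,0,-0.05,0,0,0,0],
    [-0.6,0,-0.05,0,0,0,0],
    [-0.6,0,-0.05,0,0,0,0],
    [-0.6,0,0,0,0,0,0],
    [-0.6,0,0,0,0,0,0],
    [-0.6,0,0,0,0,0,0],
    [-0.6,0,0,0,0,0,0],
    [-0.6,0,0,0,0,0,0],
    [-0.6,0,0,0,0,0,0],
    [-0.6,0,0,0,0,0,0]
  ]
}}

```text
time_s: 49.75
eef_pos: [368.5, -115.3, 221.3]
ee_rot: [-0.0, 0.694, 0.72, -0.0]
force: [0.3, 0.3, -0.4]
grip_width: 0.802
grip_force: 0.0
```

Run:
```python
from h import *
p=ctrl.capture("scene");save(p,"d.png",(270,130,220,260),2.3);print(ctrl.sense()["eef_pos"])
import fit
fit.P[0]=p;fit.G[0]=fit.grads(p)
T={"long":(633,154,-.07),"short":(620,-151.5,.036)}
for n,t,g in(("tall_beaker","long",(626.6,63)),("candlestick","long",(633,154)),("pepper_mill","long",(639,245)),("squat_beaker","short",(621.6,-197)),("clock","short",(618,-106))):
    w=.036 if n=="clock" else 0
    r=fit.minimize(lambda u:-fit.score(n,(u[0],u[1],w),(0,)),np.array(g)*1.,method="Nelder-Mead",options=dict(initial_simplex=[[g[0]-4,g[1]-4],[g[0]+6,g[1]],[g[0],g[1]+6]])).x
    print(n,(r-g).round(1))
```

```text
[ 368.4420212  -115.32082646  221.2898172 ]
tall_beaker [-1.2 -1.2]
candlestick [3.  3.1]
pepper_mill [-1.4  2.9]
squat_beaker [-0.5  3.5]
clock [-0.1  1. ]
```

View pics/d.png

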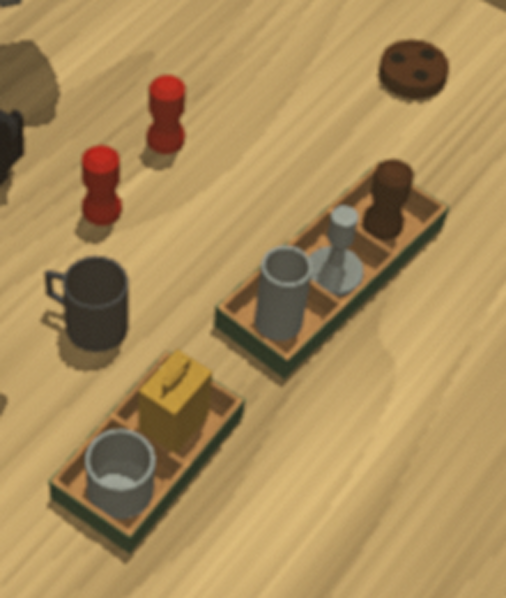

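All five things stand upright in their compartments within about 4 mm of centre: squat beaker (crop 120,475), clock (175,400), tall beaker (283,290), candlestick (340,250) and mill (388,200). The mug and roundel are undisturbed and the bell was never approached, so I'm handing the job in.

```bash
python3 -c "
from rig import ctrl
print(ctrl.finish_job())"
```

```text
the job is handed in; nothing more can be done
None
```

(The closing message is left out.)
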